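# Put the setting masters back on their own blocks and cover the gauge stand

### The arm

A 7-joint arm with a two-finger parallel gripper is mounted at the origin on the work surface. World frame = base frame: x ahead of the robot, y to its left, z up, the work surface at z = 0. Lengths are in mm, angles in rad, forces in N, time in s.
With the tool pointing down it reaches from about 425 to 1025 mm from the base axis. Payload 3.6 kg.
Tool frame: the origin (TCP) lies on the centre line of the jaws, within the pads' length; the fingertips stand 14 mm ahead of it and the grasp point (between the pads) lies 5 mm behind it; z points along the fingers, y is the direction in which the jaws open and shut (so a half turn about z gives the same grasp; the last joint's range is limited). The gripper opens to 85 mm and grips with 20 to 120 N. Pads are 22 mm wide; open, the fingers measure 114 mm over their backs; the gripper's body (76 mm by 85 mm) begins 54 mm behind the grasp point. The pads swing forward as they close: fully open they stand 13 mm farther back than shut.
Start: joints at [-1.24, 0.591, 0.048, 1.609, -0.033, 0.943, -0.034], TCP at [298.796, 660.568, 245.302] pointing down, gripper open.
Joint ranges: [-2.69, 2.69], [-0.47, 2.24], [-1.27, 1.36], [0.19, 2.51], [-1.53, 4.68], [0.08, 2.07], [-3.09, 3.09]. Speed limits (rad/s): [2.57, 2.57, 3.14, 3.14, 3.14, 3.14, 3.14].

### API

Orientations are given as a rotation vector (axis times angle).
In Python, from plant import sensors, viewer, ctrl gives the robot as it stands.
- The arm moves only by the tool jog_arm, never from a script. Its argument "commands" is a list of rows, each a list of 5 numbers: the shift along the world's x, y, z in m, then the turn about the world's z in degrees, then the opening in per cent of the stroke, from 0 (shut) to 100 (fully open). In form: [[dx, dy, dz, turn, jaw], ...]. A call has 1 to 20 rows; each row is the pose to reach, as a shift and turn from the pose commanded when the call began; what a row does not reach only later rows make up. A row lasts 1/12 s, in which the tool goes at most 41.7 mm and 7.16 degrees, less where a joint would pass 70% of its speed; a pose out of reach is approached as far as the arm can. A call with a gripper value outside its range is refused whole. The fingers move at their own pace and stop on an object; the grip force is fixed at half the most. Time passes only in rows, so rows that repeat a pose let the fingers close. It gives the time, the measured TCP pose, the force and the opening at its end, in the units of the state.
- sensors.state(): the state, without advancing time (a new reading comes with each control period).
- viewer.grab_frame(name): name is "scene" or "top" or "wrist"; returns (picture, depth): 420x560x3 uint8, red, green, blue; 420x560 float32, mm along the optical axis (not along the pixel's ray), 0 where there is no reading.
- viewer.camera_params(name): a dict with "fx", "fy", "cx", "cy" (pixels), "R" (3x3) and "t" (3): a world point X has camera coordinates R X + t; the wrist camera has in their place "tool_from_camera" (4x4, takes a point from camera to tool coordinates, whose origin is the TCP and whose axes are the flange's). Camera axes: x right, y down, z forward; pixel columns grow to the right and rows downward; lengths in mm; the calibration is good to about 2 mm. A picture is of the moment at which its call begins: read the wrist's pose just before it. camera_params takes no time and is no camera call.
- ctrl.finish_job(): hands the job in, once; it reports no verdict.
The state is a dict: "time": time; "joint_pos": joint angles; "joint_vel": joint speeds; "effort": joint torques, N m; "ee_pos": TCP position; "ee_rot": TCP orientation; "ft_force": force on the tool from outside, world axes, zero at the start; "wrist_torque": the same for the moment, N m; "gripper_width": opening from 0.0 (shut) to 1.0 (fully open).
Only numpy, scipy, OpenCV 4.12 (cv2) and the standard library are available. Lean on these libraries where they do the work, as an engineer would, in place of code of your own. Each camera call takes 0.05 s, during which the arm holds its last target. There are 200 camera calls.

### The job

The three steel setting masters stand on the wrong blocks of the gauge stand. Rearrange them, keeping them upright, so that the tallest stands centred on the lowest block, the medium one on the middle-height block and the shortest on the highest block (the rubber mat is free for parking one), then put the wooden cover over them so that it sits fully down inside the stand's rim. Leave the dial indicator where it is.

Things in the scene. Friction and masses are not known exactly. Their poses are not given: they have to be found in the camera images.
- stand: Low dark-wood board with raised rim, fixed to the bench, 284 x 124 mm. Origin: centre of its underside on the bench; x along its length. Its floor, 268 x 108 mm, is 12 mm above the bench; the rim is 8 mm wide, 18 mm high over the bench. The three blocks stand on the floor at x = -80, 0, +80 mm, y = 0; rightly placed, all masters' tops are 96 mm above the floor.
- block_low: Lowest block: square outline, 56 mm wide, 12 mm high, light wood, fixed to the stand's board; its origin is the centre of its underside (12 mm above the bench), and its place in the row varies. 56 mm is its width across flats or its diameter.
- block_mid: Middle-height block: hexagonal outline, 56 mm wide, 30 mm high, light wood, fixed to the stand's board; its origin is the centre of its underside (12 mm above the bench), and its place in the row varies. 56 mm is its width across flats or its diameter.
- block_high: Highest block: round outline, 56 mm wide, 48 mm high, light wood, fixed to the stand's board; its origin is the centre of its underside (12 mm above the bench), and its place in the row varies. 56 mm is its width across flats or its diameter.
- master_tall: Tall setting master, 84 mm high: square foot 40 x 40 x 12 mm, round shaft 30 mm in diameter above it; about 0.55 kg. Starts on the highest block. Solid steel, loose. Origin at the centre of its underside, z up. The plain round shaft runs from the foot to the flat top and may be gripped anywhere on it from above.
- master_medium: Medium setting master, 66 mm high: hexagonal foot 40 mm across flats, 12 mm thick, round shaft 32 mm in diameter above it; about 0.5 kg. Starts on the lowest block. Solid steel, loose. Origin at the centre of its underside, z up. The plain round shaft runs from the foot to the flat top and may be gripped anywhere on it from above.
- master_short: Short setting master, 48 mm high: round foot 40 mm in diameter, 12 mm thick, round shaft 36 mm in diameter above it; about 0.42 kg. Starts on the middle-height block. Solid steel, loose. Origin at the centre of its underside, z up. The plain round shaft runs from the foot to the flat top and may be gripped anywhere on it from above.
- cover: Loose wooden cover, a box open below, 252 x 92 mm outside, 240 x 80 inside, 106 mm high inside, roof top at 112; about 0.5 kg. Origin: centre of its lower edge plane; x along its length. Handle: steel bar along x over the origin, 110 x 14 x 14 mm, centre at z 142, on posts at x = +-45. Goes inside the rim with 8 mm to spare all round, down to the floor only if every master is on its own block.
- mat: Empty black rubber mat, 80 x 80 x 3 mm, fixed flat on the bench between the stand and the cover: a free spot to park a master. Origin at the centre of its underside.
- indicator: Dial indicator on a dark steel foot, 50 x 42 mm, 97 mm high, loose, at the far side of the bench. Bystander, to be left alone. Origin at the centre of its underside.
Mind the look-alikes: they are no part of the job. Leave any pink or yellow look-alike of the master_short alone.

How it is judged (in metres and radians):
At the end, for the whole second after the job is handed in: Tall master on lowest block, medium on middle, short on highest: upright, within 12 mm of the block's centre, foot on its top (4 mm). Cover level on the stand's floor (3 mm), centred within 15 mm, in line with the stand within 0.12 rad either way round. All at rest (horizontal distance between master_tall and block_low below 0.012 m and z of master_tall in the frame of block_low between 0.008 and 0.016 m and angle between each of master_tall, master_medium, master_short's own z axis and vertical below 0.06 rad and linear speed of each of master_tall, master_medium, master_short, cover below 0.02 m/s and horizontal distance between master_medium and block_mid below 0.012 m and z of master_medium in the frame of block_mid between 0.026 and 0.034 m and horizontal distance between master_short and block_high below 0.012 m and z of master_short in the frame of block_high between 0.044 and 0.052 m and horizontal distance between cover and stand below 0.015 m and z of cover in the frame of stand between 0.009 and 0.015 m and angle between the x axis of cover and the x axis of stand, either way round below 0.12 rad and angle between cover's own z axis and vertical below 0.04 rad and angular speed of cover below 0.1 rad/s); the robot touches nothing.
It fails at once if a master is toppled or tilted by more than 0.6 rad (angle between any of master_tall, master_medium, master_short's own z axis and vertical above 0.6 rad).
It fails at once if the dial indicator is moved by more than 20 mm (distance of indicator from where it was at the start of the episode above 0.02 m).
It also fails if it takes over 128 s, if anything falls off the work surface, if the arm or the gripper's body presses on something with over 40 N, if the wrist force passes 120 N, or if a joint passes its speed limit or range.

## Working session

There is one attempt and no reset: what is moved stays moved. The work goes in short steps, Python scripts to look and compute and a tool call to move; the robot and the scene stay as the last step left them, time stands still between calls to the robot, and variables do not carry over. Pictures are saved under pics/ and viewed, about 12 in all and at most 16, crops included, and the job is handed in when it is done.

Besides the shell and the picture viewer there is one more tool, called after "Emit:" by a JSON object that holds its "api" and its "payload". jog_arm: Moves the arm, as the interface text tells. Its arguments: {"type":"object","properties":{"commands":{"type":"array","items":{"type":"array","items":{"type":"number"}}}},"required":["commands"]}

```bash
mkdir -p pics; cat > h.py <<'E'
import numpy as np, cv2
from plant import sensors, viewer, ctrl
def save(name,img): cv2.imwrite('pics/'+name,img[:,:,::-1])
def world(cam,depth):
    p=viewer.camera_params(cam); v,u=np.mgrid[0:depth.shape[0],0:depth.shape[1]]
    c=np.stack([(u-p['cx'])/p['fx']*depth,(v-p['cy'])/p['fy']*depth,depth],-1)
    return (c-np.array(p['t']))@np.array(p['R'])   # R^T (c-t)
E
python3 - <<'E'
from h import *
s=sensors.state(); print({k:np.round(v,3) for k,v in s.items()})
for c in ('top','scene'):
    im,d=viewer.grab_frame(c); save(c+'0.png',im); np.savez(c+'0.npz',im=im,d=d)
    p=viewer.camera_params(c); print(c,-np.array(p['R']).T@p['t'], p['fx'])
E
```

```text
{'time': np.float64(0.0), 'joint_pos': array([-1.239,  0.592,  0.048,  1.61 , -0.033,  0.943, -0.034]), 'joint_vel': array([-0.001, -0.001, -0.001, -0.002,  0.002, -0.   ,  0.001]), 'effort': array([-0.0000e+00, -5.4870e+01,  1.5460e+00, -1.9813e+01,  9.0000e-03,
        9.0000e-03, -0.0000e+00]), 'ee_pos': array([298.46 , 659.844, 244.098]), 'ee_rot': array([-0.662, -3.071,  0.004]), 'ft_force': array([0.112, 1.529, 0.6  ]), 'wrist_torque': array([-0.007, -0.047, -0.019]), 'gripper_width': np.float64(0.994)}
top [542.13156    -88.50964113 940.6409104 ] 458.0352775475081
scene [1157.86933498  333.23164737  819.14652475] 493.2348916202646
```

View pics/top0.png

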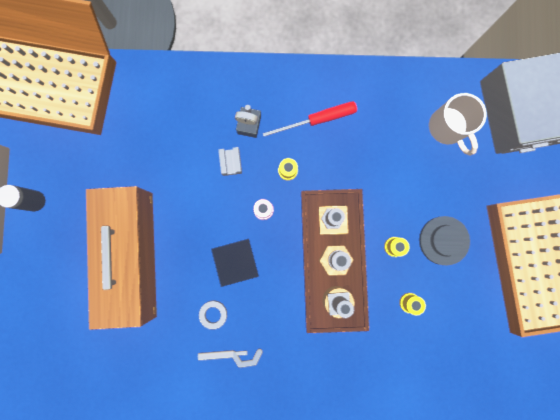

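View pics/scene0.png

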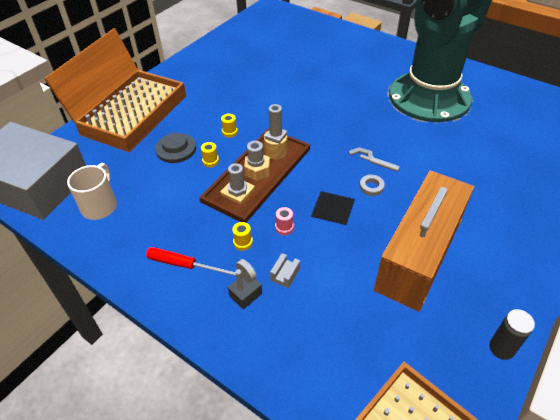

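The top view shows the stand at (335,261), with the blocks at (334,220) square carrying medium, (337,261) hex carrying short, and (340,305) round carrying tall. The mat is at (235,262), the cover at (120,258) and the indicator at (247,120). Candidates for the masters are the three grey steel ones on the stand. The look-alikes are yellow at (288,169), (397,246) and (413,304), and pink at (263,209); they stay where they are.

```bash
python3 - <<'E'
from h import *
z=np.load('top0.npz'); im,d=z['im'],z['d']; W=world('top',d); W[d==0]=np.nan
P=lambda m:W[m]
v,u=np.mgrid[0:420,0:560]
def box(a,b,c,e): return (u>=a)&(u<b)&(v>=c)&(v<e)
print('bench z',np.nanmedian(W[340:380,100:160,2]))
def rect(m,n):
    m=cv2.morphologyEx(m.astype(np.uint8),cv2.MORPH_OPEN,np.ones((2,2),np.uint8))
    k,l,st,_=cv2.connectedComponentsWithStats(m); m=l==1+np.argmax(st[1:,4]); p=P(m)
    r=cv2.minAreaRect(p[:,:2].astype(np.float32)); print(n,np.round(r[0],1),np.round(r[1],1),round(r[2],2),'z',np.round(np.nanpercentile(p[:,2],[5,50,95]),1),len(p)); return m
H=W[:,:,2]
hsv=cv2.cvtColor(im,cv2.COLOR_RGB2HSV)
st=box(290,380,180,340)&(hsv[:,:,0]<30)|(box(290,380,180,340)&(H>8))
rect(st,'stand')
rect(box(290,380,180,340)&(H>8)&(H<45),'stand rim')
g=box(205,265,230,295)&(im.max(2)<60); rect(g,'mat')
c=box(70,165,175,340)&(H>95)&(H<122); rect(c,'roof')
rect(box(70,165,175,340)&(H>130),'handle')
rect(box(230,265,100,140)&(H>20),'ind')
for n,b,zt in(('med',(315,358,200,235),12+12+66),('short',(318,365,240,278),12+30+48),('tall',(318,365,282,325),12+48+84)):
    m=box(*b)&(abs(H-zt)<6); p=P(m); print(n,len(p),np.round(np.median(p,0),1)); rect(m,n)
    (cx,cy),r=cv2.minEnclosingCircle(p[:,:2].astype(np.float32)); print(cx,cy,r)
for n,b,zt in(('low',(310,358,198,242),24),('mid',(315,362,240,282),42),('high',(318,365,282,330),60)):
    m=box(*b)&(abs(H-zt)<5); rect(m,n); p=P(m);print(cv2.minEnclosingCircle(p[:,:2].astype(np.float32)))
cv2.imwrite('pics/crop.png',cv2.resize(im[170:345,70:430,::-1],None,fx=2.2,fy=2.2,interpolation=cv2.INTER_CUBIC))
E
```

```text
bench z -0.4211147578009541
stand [nan nan] [0. 0.] 0.0 z [ 9.  13.5 90.8] 8841
stand rim [nan nan] [0. 0.] 0.0 z [ 8.7 12.6 40.2] 7358Traceback (most recent call last):
  File "<stdin>", line 16, in <module>
  File "<stdin>", line 9, in rect
    return _wrapfunc(a, 'argmax', axis=axis, out=out, **kwds)
    return bound(*args, **kwds)
ValueError: attempt to get argmax of an empty sequence
```

```bash
python3 - <<'E'
from h import *
z=np.load('top0.npz'); im,d=z['im'],z['d']; W=world('top',d); W[d==0]=np.nan
v,u=np.mgrid[0:420,0:560]
def box(a,b,c,e): return (u>=a)&(u<b)&(v>=c)&(v<e)
def rect(m,n):
    m=cv2.morphologyEx((m&(d>0)).astype(np.uint8),cv2.MORPH_OPEN,np.ones((2,2),np.uint8))
    k,l,st,_=cv2.connectedComponentsWithStats(m)
    if k<2: print(n,'none'); return
    m=l==1+np.argmax(st[1:,4]); p=W[m]
    r=cv2.minAreaRect(p[:,:2].astype(np.float32)); c=cv2.minEnclosingCircle(p[:,:2].astype(np.float32))
    print(n,np.round(r[0],1),np.round(r[1],1),round(r[2],2),'z',np.round(np.percentile(p[:,2],[5,50,95]),1),len(p),'circ',np.round(c[0],1),round(c[1],1),'med',np.round(np.median(p,0)[:2],1))
H=W[:,:,2]; S=box(290,380,180,340)
rect(S&(H>7),'stand'); rect(S&(H>7)&(H<45),'stand<45')
print(im[262,235])
rect(box(205,265,230,295)&(im[:,:,2]<90),'mat')
B=box(70,165,175,340)
rect(B&(H>95)&(H<122),'roof'); rect(B&(H>130),'handle'); rect(box(230,265,100,140)&(H>20),'ind')
for n,b,zt in(('med',(315,358,200,235),90),('short',(318,365,240,278),90),('tall',(318,365,282,325),144)):
    rect(box(*b)&(abs(H-zt)<6),n)
for n,b,zt in(('low',(310,358,198,242),24),('mid',(315,362,240,282),42),('high',(318,365,282,330),60)):
    rect(box(*b)&(abs(H-zt)<5),n)
cv2.imwrite('pics/crop.png',cv2.resize(im[170:345,70:430,::-1],None,fx=2.2,fy=2.2,interpolation=cv2.INTER_CUBIC))
E
```

```text
stand [nan nan] [0. 0.] 0.0 z [nan nan nan] 8802 circ [ 512.1 -211.9] 155.9 med [nan nan]
stand<45 [nan nan] [0. 0.] 0.0 z [nan nan nan] 7418 circ [ 512.1 -211.9] 155.9 med [nan nan]
[64 70 89]
mat [502.3  -8.5] [71.8 72.9] 16.32 z [nan nan nan] 973 circ [501.4  -8. ] 48.3 med [nan nan]
roof [481.8 173.7] [112.2 299.4] 67.98 z [nan nan nan] 6864 circ [502.8 225.7] 149.7 med [nan nan]
handle [510.1 202.9] [ 22.9 113.1] 87.22 z [nan nan nan] 622 circ [510.6 212.7] 56.6 med [nan nan]
ind [793.9 -30.3] [38.1 62.4] 70.13 z [nan nan nan] 589 circ [794.5 -27.8] 33.9 med [nan nan]
med [ 600.  -206.5] [27.3 40.1] 23.74 z [nan nan nan] 224 circ [ 596.1 -207. ] 21.2 med [nan nan]
short [ 511.7 -217.6] [43.3 27. ] 49.65 z [nan nan nan] 296 circ [ 512.1 -217.1] 24.4 med [nan nan]
tall [ 424.8 -221.9] [58.7 32.1] 49.46 z [nan nan nan] 247 circ [ 424.4 -221.8] 29.5 med [nan nan]
low [ 594.6 -204.6] [53.9 58.4] 3.48 z [nan nan nan] 394 circ [ 594.2 -205.9] 38.4 med [nan nan]
mid [ 520.9 -201.6] [40.8 61. ] 52.95 z [nan nan nan] 323 circ [ 512.7 -210.1] 33.6 med [nan nan]
high [ 458.1 -210.6] [ 6.7 31.1] 2.59 z [56.8 60.5 72.5] 63 circ [ 456.  -210.7] 15.6 med [ 457.4 -210. ]
```

View pics/crop.png

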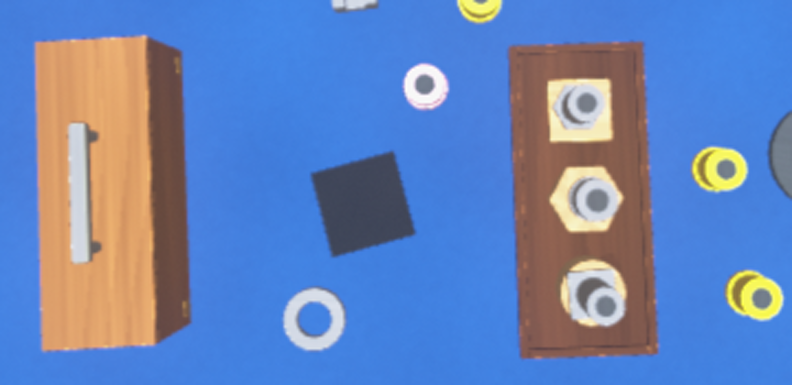

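The crop confirms the choice: medium at (584,103), short at (597,200) and tall at (604,306), all grey steel on light blocks. Next I refine these by projecting pixels onto planes of known height.

```bash
cat >> h.py <<'E'
def plane(cam,uv,z):
    p=viewer.camera_params(cam); R=np.array(p['R']); C=-R.T@np.array(p['t'])
    uv=np.atleast_2d(uv).astype(float)
    r=np.c_[(uv[:,0]-p['cx'])/p['fx'],(uv[:,1]-p['cy'])/p['fy'],np.ones(len(uv))]@R
    return (C+r*((z-C[2])/r[:,2])[:,None])[:,:2]
def big(m):
    m=cv2.morphologyEx(m.astype(np.uint8),cv2.MORPH_OPEN,np.ones((3,3),np.uint8))
    k,l,st,_=cv2.connectedComponentsWithStats(m); return (l==1+np.argmax(st[1:,4])).astype(np.uint8)
def hull(m):
    c=max(cv2.findContours(m,cv2.RETR_EXTERNAL,cv2.CHAIN_APPROX_NONE)[0],key=cv2.contourArea); return cv2.convexHull(c)[:,0]
E
python3 - <<'E'
from h import *
z=np.load('top0.npz'); im,d=z['im'],z['d']; W=world('top',d); W[d==0]=np.nan; H=W[:,:,2]
v,u=np.mgrid[0:420,0:560]
def box(a,b,c,e): return (u>=a)&(u<b)&(v>=c)&(v<e)
hsv=cv2.cvtColor(im,cv2.COLOR_RGB2HSV); nb=~((hsv[:,:,0]>95)&(hsv[:,:,0]<125)&(hsv[:,:,1]>120))
def rep(m,zt,n):
    p=plane('top',hull(big(m)),zt).astype(np.float32); r=cv2.minAreaRect(p); print(n,np.round(r,1) if 0 else (np.round(r[0],1),np.round(r[1],1),round(r[2],2)),'circ',cv2.minEnclosingCircle(p))
rep(box(290,380,180,340)&nb,18,'stand')
rep(box(205,265,230,295)&nb,3,'mat')
B=box(70,165,175,340)
rep(B&(abs(H-112)<8),112,'roof'); rep(B&(H>133),149,'handle')
for n,b,zt in(('med',(315,358,200,235),90),('short',(318,365,240,278),90),('tall',(318,365,282,325),144)):
    rep(box(*b)&(abs(H-zt)<7),zt,n)
light=(hsv[:,:,0]<40)&(im[:,:,0]>170)
for n,b,zt in(('low',(310,358,198,242),24),('mid',(315,362,240,282),42),('high',(318,365,282,330),60)):
    rep(box(*b)&light,zt,n)
    p=W[box(*b)&light&(d>0)]; print('  z',np.median(p[:,2]))
for n,px,zt in(('med',(335.5,216.8),90),('short',(341.4,260.9),90),('tall',(344.5,309.1),144)): print(n,plane('top',px,zt))
pts=np.array([(510,45),(643,42),(657,354),(521,357)])/2.2+[70,170]
print('stand corners',plane('top',pts,18))
E
```

```text
stand (array([ 515.5, -206.9]), array([284.3, 125.5]), 3.23) circ ((515.3945922851562, -206.30029296875), 153.04930114746094)
mat (array([504.8,  -6. ]), array([77.8, 77.5]), 16.6) circ ((504.4282531738281, -5.7328338623046875), 53.43682861328125)
roof (array([514.4, 203.5]), array([251.6,  94.3]), 4.6) circ ((514.41015625, 203.87059020996094), 132.811279296875)
handle (array([514. , 202.5]), array([108.3,  16.7]), 4.63) circ ((513.7896728515625, 204.88156127929688), 54.357666015625)
med (array([ 597.3, -199.6]), array([28. , 29.9]), 1.36) circ ((597.1708984375, -199.334228515625), 15.97758960723877)
short (array([ 516.2, -209. ]), array([33.6, 34.1]), 45.91) circ ((516.23046875, -208.76239013671875), 17.982765197753906)
tall (array([ 436.3, -209.2]), array([28.7, 29.1]), 45.64) circ ((436.3078918457031, -208.9602508544922), 15.042179107666016)
low (array([ 594.5, -203.2]), array([56.2, 58. ]), 1.36) circ ((595.2393188476562, -202.1348876953125), 38.878936767578125)
  z 23.531389909869443
mid (array([ 515.5, -203.2]), array([58.1, 54.9]), 1.36) circ ((515.5438232421875, -207.02230834960938), 32.24998474121094)
  z 41.51130463577297
high (array([ 458.8, -209.9]), array([ 9.2, 32.7]), 6.48) circ ((456.6307067871094, -210.127197265625), 16.42705726623535)
  z 59.53803975499301
med [[ 596.7313168  -198.70709889]]
short [[ 515.47396609 -210.64257081]]
tall [[ 435.22825298 -209.16855335]]
stand corners [[ 653.22893849 -139.07503929]
 [ 658.92536868 -261.59335096]
 [ 376.9781276  -276.43258957]
 [ 371.44836702 -154.30869374]]
```

Emit:
{"api": "jog_arm", "payload": {"commands": [[0.2, -0.43, 0, 27.5, 100], [0.2, -0.43, 0, 27.5, 100], [0.2, -0.43, 0, 27.5, 100], [0.2, -0.43, 0, 27.5, 100], [0.2, -0.43, 0, 27.5, 100], [0.2, -0.43, 0, 27.5, 100], [0.2, -0.43, 0, 27.5, 100], [0.2, -0.43, 0, 27.5, 100], [0.2, -0.43, 0, 27.5, 100], [0.2, -0.43, 0, 27.5, 100], [0.2, -0.43, 0, 27.5, 100], [0.138, -0.8, 0, 27.5, 100], [0.138, -0.8, 0, 27.5, 100], [0.138, -0.8, 0, 27.5, 100], [0.138, -0.8, 0, 27.5, 100], [0.138, -0.8, 0, 27.5, 100], [0.138, -0.8, 0, 27.5, 100], [0.138, -0.8, 0, 27.5, 100], [0.138, -0.8, 0, 27.5, 100], [0.138, -0.8, 0, 27.5, 100]]}}

```text
time: 1.77
ee_pos: [437.7, -128.0, 245.3]
ee_rot: [0.087, -3.14, -0.0]
ft_force: [0.6, 0.6, 0.6]
gripper_width: 0.998
```

Emit:
{"api": "jog_arm", "payload": {"commands": [[0.0, -0.035, 0, 0, 100], [0.0, -0.07, 0, 0, 100], [0, -0.07, 0, 0, 100], [0, -0.07, 0, 0, 100]]}}

```text
time: 2.1
ee_pos: [438.0, -198.5, 245.1]
ee_rot: [0.078, -3.14, 0.001]
ft_force: [0.5, 0.1, 0.6]
gripper_width: 1.001
```

```bash
cat >> h.py <<'E'
from scipy.spatial.transform import Rotation as Ro
def wcam():
    s=sensors.state(); im,d=viewer.grab_frame('wrist'); p=viewer.camera_params('wrist')
    T=np.eye(4); T[:3,:3]=Ro.from_rotvec(s['ee_rot']).as_matrix(); T[:3,3]=s['ee_pos']; M=T@np.array(p['tool_from_camera'])
    v,u=np.mgrid[0:420,0:560]
    c=np.stack([(u-p['cx'])/p['fx']*d,(v-p['cy'])/p['fy']*d,d],-1)
    W=c@M[:3,:3].T+M[:3,3]; W[d==0]=np.nan
    return s,im,d,W,M,p
def wplane(M,p,uv,z):
    uv=np.atleast_2d(uv).astype(float)
    r=np.c_[(uv[:,0]-p['cx'])/p['fx'],(uv[:,1]-p['cy'])/p['fy'],np.ones(len(uv))]@M[:3,:3].T
    return (M[:3,3]+r*((z-M[2,3])/r[:,2])[:,None])[:,:2]
def wtop(W,M,p,z,xy,rad=60):
    near=np.hypot(W[:,:,0]-xy[0],W[:,:,1]-xy[1])<rad
    m=big(near&(abs(W[:,:,2]-z)<6)); q=wplane(M,p,hull(m),z).astype(np.float32)
    return np.round(cv2.minEnclosingCircle(q)[0],1),round(cv2.minEnclosingCircle(q)[1],1),round(float(np.median(W[:,:,2][(m>0)&~np.isnan(W[:,:,2])])),1)
E
python3 - <<'E'
from h import *
s,im,d,W,M,p=wcam(); save('w1.png',im); print(s['ee_pos'],s['ee_rot'],M[:3,3])
for xy,z in(((436,-209),144),((516,-209),90),((597,-200),90)):
    try: print(xy,wtop(W,M,p,z,xy))
    except Exception as e: print(xy,e)
E
```

```text
[ 438.04460804 -198.53805984  245.13424762] [ 7.79434408e-02 -3.14024874e+00  7.46131938e-04] [ 365.15602883 -201.29629783  374.35786031]
(436, -209) (array([ 435.9, -208.4]), 15.4, 144.7)
(516, -209) (array([ 515.5, -209. ]), 19.1, 90.8)
(597, -200) (array([ 596.6, -197.6]), 17.9, 90.9)
```

View pics/w1.png

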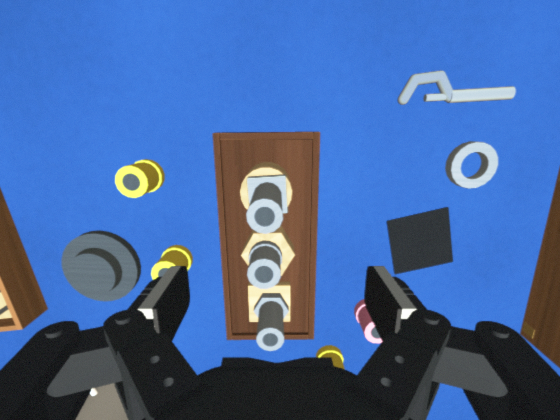

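The wrist view has tall at (264,215), medium at (264,270) and short between them at lower rows. The three measured tops agree with the top camera within 2 mm. Now I grasp tall.

Emit:
{"api": "jog_arm", "payload": {"commands": [[0, 0.001, -0.04, 0, 100], [0, 0.001, -0.08, 0, 100], [0, 0.001, -0.11, 0, 100], [0, 0.001, -0.13, 0, 80], [0, 0.001, -0.13, 0, 60], [0, 0.001, -0.13, 0, 0], [0, 0.001, -0.13, 0, 0], [0, 0.001, -0.13, 0, 0], [0, 0.001, -0.13, 0, 0], [0, 0.001, -0.13, 0, 0], [0, 0.001, -0.13, 0, 0], [0, 0.001, -0.13, 0, 0], [0, 0.001, -0.13, 0, 0]]}}

```text
time: 3.23
ee_pos: [440.4, -195.7, 117.1]
ee_rot: [-0.087, 3.136, -0.002]
ft_force: [-0.3, -3.0, 7.0]
gripper_width: 0.333
```

Emit:
{"api": "jog_arm", "payload": {"commands": [[0, 0, 0.005, 0, 0], [0, 0, 0.02, 0, 0], [0, 0, 0.04, 0, 0], [0, 0, 0.06, 0, 0], [0, 0, 0.06, 0, 0], [0, 0, 0.06, 0, 0]]}}

```text
time: 3.73
ee_pos: [438.7, -194.4, 175.8]
ee_rot: [-0.088, 3.139, 0.0]
ft_force: [0.3, -0.4, -5.6]
gripper_width: 0.341
```

```bash
python3 - <<'E'
from h import *
s,im,d,W,M,p=wcam(); save('w2.png',im); print(s['ee_pos'],s['ee_rot'],s['gripper_width'],s['ft_force'],s['joint_vel'])
im,d=viewer.grab_frame('scene'); save('s2.png',cv2.resize(im[80:280,180:440],None,fx=2.5,fy=2.5))
E
```

```text
[ 438.72979458 -194.3938321   175.83080945] [-8.79290509e-02  3.13886886e+00  3.82756147e-04] 0.3405915638531472 [ 0.26382585 -0.42121721 -5.59175968] [ 0.00363033  0.03529992 -0.00209453  0.02167072  0.00102875 -0.00187689
  0.00111921]
```

View pics/s2.png

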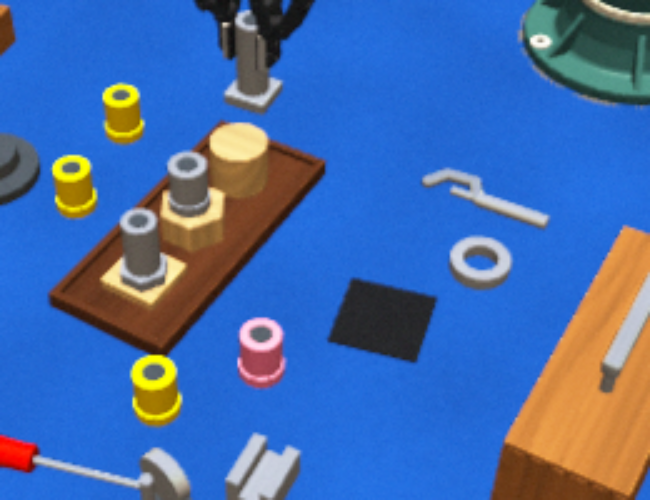

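The scene crop shows tall hanging upright in the jaws (255,60), with the other masters undisturbed. On to the mat.

Emit:
{"api": "jog_arm", "payload": {"commands": [[0.005, 0.014, 0, 0, 0], [0.015, 0.04, 0, 0, 0], [0.027, 0.073, 0, 0, 0], [0.039, 0.106, 0, 0, 0], [0.05, 0.138, 0, 0, 0], [0.06, 0.165, -0.01, 0, 0], [0.067, 0.182, -0.03, 0, 0], [0.069, 0.188, -0.05, 0, 0], [0.069, 0.188, -0.07, 0, 0], [0.069, 0.188, -0.09, 0, 0], [0.069, 0.188, -0.1, 0, 0], [0.069, 0.188, -0.107, 0, 0], [0.069, 0.188, -0.107, 0, 0], [0.069, 0.188, -0.107, 0, 0]]}}

```text
time: 5.0
ee_pos: [507.6, -7.4, 68.1]
ee_rot: [0.086, -3.14, 0.0]
ft_force: [0.1, -0.2, -4.9]
gripper_width: 0.339
```

Emit:
{"api": "jog_arm", "payload": {"commands": [[0, 0, -0.003, 0, 0], [0, 0, -0.005, 0, 0], [0, 0, -0.007, 0, 0], [0, 0, -0.008, 0, 0], [0, 0, -0.008, 0, 0], [0, 0, -0.008, 0, 0]]}}

```text
time: 5.5
ee_pos: [507.8, -7.2, 60.5]
ee_rot: [-0.087, 3.14, 0.0]
ft_force: [-0.2, -0.4, -5.3]
gripper_width: 0.334
```

Emit:
{"api": "jog_arm", "payload": {"commands": [[0, 0, -0.001, 0, 0], [0, 0, -0.002, 0, 0], [0, 0, -0.002, 0, 0], [0, 0, -0.002, 0, 0]]}}

```text
time: 5.83
ee_pos: [507.8, -7.3, 60.1]
ee_rot: [-0.086, 3.14, 0.0]
ft_force: [-3.4, -0.2, 13.5]
gripper_width: 0.338
```

Emit:
{"api": "jog_arm", "payload": {"commands": [[0, 0, 0, 0, 100], [0, 0, 0, 0, 100], [0, 0, 0, 0, 100], [0, 0, 0, 0, 100], [0, 0, 0.01, 0, 100], [0, 0, 0.04, 0, 100], [0, 0, 0.08, 0, 100], [0, 0, 0.12, 0, 100], [0.0, -0.03, 0.13, 0, 100], [0.004, -0.07, 0.13, 0, 100], [0.006, -0.11, 0.13, 0, 100], [0.008, -0.15, 0.13, 0, 100], [0.008, -0.185, 0.12, 0, 100], [0.008, -0.2, 0.1, 0, 100], [0.008, -0.201, 0.1, 0, 100], [0.008, -0.201, 0.1, 0, 100]]}}

```text
time: 7.17
ee_pos: [514.5, -209.0, 157.9]
ee_rot: [0.082, -3.138, -0.001]
ft_force: [0.4, -0.1, 0.6]
gripper_width: 0.999
```

```bash
python3 - <<'E'
from h import *
s,im,d,W,M,p=wcam(); print(s['ee_pos'],s['ee_rot'],s['joint_vel'].round(3))
for xy,z in(((508,-6),87),((516,-209),90)):
    try: print(xy,wtop(W,M,p,z,xy,35))
    except Exception as e: print(xy,e)
im,d=viewer.grab_frame('top'); save('t3.png',cv2.resize(im[180:340,200:420],None,fx=3,fy=3))
E
```

```text
[ 514.52399385 -209.04941232  157.89161623] [ 8.22870191e-02 -3.13831667e+00 -9.69776772e-04] [-0.039 -0.024 -0.036 -0.001 -0.006  0.001 -0.005]
(508, -6) (array([504. , -12.4]), 16.5, 87.4)
(516, -209) (array([ 516. , -208.1]), 18.7, 90.8)
```

View pics/t3.png

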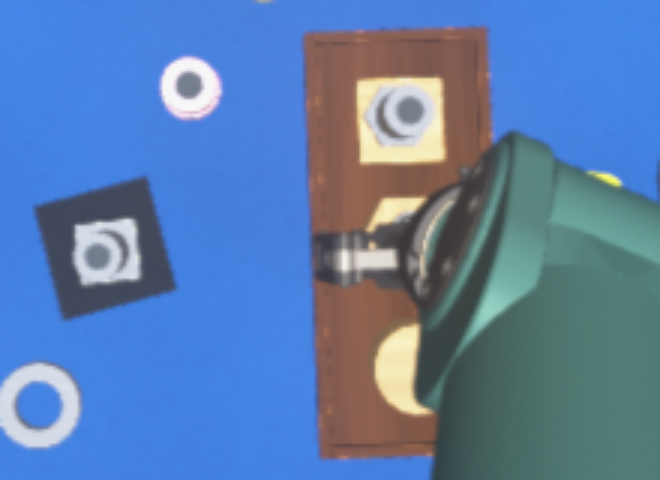

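The crop shows tall upright on the mat at (107,250), and the jaws are centred over short.

Emit:
{"api": "jog_arm", "payload": {"commands": [[0, 0, -0.03, 0, 100], [0.001, 0, -0.06, 0, 100], [0.001, 0, -0.08, 0, 90], [0.001, 0, -0.083, 0, 70], [0.001, 0, -0.083, 0, 60], [0.001, 0, -0.083, 0, 0], [0.001, 0, -0.083, 0, 0], [0.001, 0, -0.083, 0, 0], [0.001, 0, -0.083, 0, 0], [0.001, 0, -0.083, 0, 0], [0.001, 0, -0.083, 0, 0], [0.001, 0, -0.083, 0, 0]]}}

```text
time: 8.27
ee_pos: [518.2, -208.1, 77.1]
ee_rot: [-0.087, 3.137, -0.001]
ft_force: [0.1, 0.9, 7.0]
gripper_width: 0.402
```

Emit:
{"api": "jog_arm", "payload": {"commands": [[0, 0, 0.005, 0, 0], [0, 0, 0.02, 0, 0], [0, 0, 0.04, 0, 0], [0, 0, 0.045, 0, 0], [-0.01, 0, 0.045, 0, 0], [-0.03, 0, 0.045, 0, 0], [-0.055, -0.003, 0.045, 0, 0], [-0.075, -0.003, 0.045, 0, 0], [-0.08, -0.003, 0.04, 0, 0], [-0.08, -0.003, 0.03, 0, 0], [-0.08, -0.003, 0.026, 0, 0], [-0.08, -0.003, 0.024, 0, 0], [-0.08, -0.003, 0.024, 0, 0], [-0.08, -0.003, 0.024, 0, 0]]}}

```text
time: 9.43
ee_pos: [437.8, -211.1, 99.0]
ee_rot: [-0.088, 3.14, -0.0]
ft_force: [-0.2, -0.5, -4.4]
gripper_width: 0.403
```

Emit:
{"api": "jog_arm", "payload": {"commands": [[0, 0, -0.002, 0, 0], [0, 0, -0.004, 0, 0], [0, 0, -0.005, 0, 0], [0, 0, -0.005, 0, 0], [0, 0, -0.005, 0, 0]]}}

```text
time: 9.85
ee_pos: [437.4, -211.3, 95.1]
ee_rot: [-0.087, 3.139, -0.001]
ft_force: [-2.2, 2.0, 5.0]
gripper_width: 0.405
```

Emit:
{"api": "jog_arm", "payload": {"commands": [[0, 0, 0, 0, 100], [0, 0, 0, 0, 100], [0, 0, 0, 0, 100], [0, 0, 0, 0, 100], [0, 0, 0.01, 0, 100], [0, 0, 0.04, 0, 100], [0, 0, 0.07, 0, 100], [0.03, 0.002, 0.08, 0, 100], [0.07, 0.006, 0.08, 0, 100], [0.11, 0.01, 0.08, 0, 100], [0.145, 0.0125, 0.08, 0, 100], [0.159, 0.0125, 0.07, 0, 100], [0.159, 0.0125, 0.06, 0, 100], [0.159, 0.0125, 0.06, 0, 100], [0.159, 0.0125, 0.06, 0, 100]]}}

```text
time: 11.1
ee_pos: [593.2, -198.8, 153.5]
ee_rot: [0.085, -3.136, -0.001]
ft_force: [-0.2, 0.1, 0.1]
gripper_width: 1.001
```

```bash
python3 - <<'E'
from h import *
s,im,d,W,M,p=wcam(); print(s['ee_pos'],s['ee_rot'])
for xy,z in(((436,-211),108),((597,-198.5),90)):
    try: print(xy,wtop(W,M,p,z,xy,35))
    except Exception as e: print(xy,e)
E
```

```text
[ 593.21569513 -198.81559873  153.53399285] [ 8.52599807e-02 -3.13638321e+00 -1.00281234e-03]
(436, -211) attempt to get argmax of an empty sequence
(597, -198.5) (array([ 597.5, -198.1]), 16.7, 90.8)
```

Emit:
{"api": "jog_arm", "payload": {"commands": [[0.002, 0, -0.03, 0, 100], [0.002, 0, -0.06, 0, 100], [0.002, 0, -0.08, 0, 90], [0.002, 0, -0.084, 0, 70], [0.002, 0, -0.084, 0, 60], [0.002, 0, -0.084, 0, 0], [0.002, 0, -0.084, 0, 0], [0.002, 0, -0.084, 0, 0], [0.002, 0, -0.084, 0, 0], [0.002, 0, -0.084, 0, 0], [0.002, 0, -0.084, 0, 0], [0.002, 0, -0.084, 0, 0]]}}

```text
time: 12.15
ee_pos: [598.5, -199.2, 72.2]
ee_rot: [-0.086, 3.138, -0.001]
ft_force: [-1.8, 0.2, 7.0]
gripper_width: 0.357
```

Emit:
{"api": "jog_arm", "payload": {"commands": [[0, 0, 0.005, 0, 0], [0, 0, 0.02, 0, 0], [0, 0, 0.04, 0, 0], [0, 0, 0.045, 0, 0], [-0.01, 0, 0.045, 0, 0], [-0.03, -0.003, 0.045, 0, 0], [-0.055, -0.006, 0.045, 0, 0], [-0.075, -0.0075, 0.045, 0, 0], [-0.081, -0.0075, 0.04, 0, 0], [-0.081, -0.0075, 0.03, 0, 0], [-0.081, -0.0075, 0.026, 0, 0], [-0.081, -0.0075, 0.024, 0, 0], [-0.081, -0.0075, 0.024, 0, 0], [-0.081, -0.0075, 0.024, 0, 0]]}}

```text
time: 13.32
ee_pos: [518.0, -205.9, 93.9]
ee_rot: [-0.088, 3.14, 0.0]
ft_force: [0.3, 0.7, -4.9]
gripper_width: 0.362
```

Emit:
{"api": "jog_arm", "payload": {"commands": [[-0.001, -0.001, -0.002, 0, 0], [-0.001, -0.001, -0.004, 0, 0], [-0.001, -0.001, -0.005, 0, 0], [-0.001, -0.001, -0.005, 0, 0], [-0.001, -0.001, -0.005, 0, 0]]}}

```text
time: 13.73
ee_pos: [516.2, -207.4, 90.2]
ee_rot: [-0.086, 3.139, -0.001]
ft_force: [-1.5, 0.4, 5.3]
gripper_width: 0.359
```

Emit:
{"api": "jog_arm", "payload": {"commands": [[0, 0, 0, 0, 100], [0, 0, 0, 0, 100], [0, 0, 0, 0, 100], [0, 0, 0, 0, 100], [0, 0, 0.01, 0, 100], [0, 0, 0.04, 0, 100], [0, 0, 0.07, 0, 100], [0, 0.03, 0.09, 0, 100], [-0.003, 0.07, 0.09, 0, 100], [-0.006, 0.11, 0.09, 0, 100], [-0.01, 0.15, 0.09, 0, 100], [-0.012, 0.185, 0.08, 0, 100], [-0.012, 0.199, 0.07, 0, 100], [-0.012, 0.199, 0.07, 0, 100], [-0.012, 0.199, 0.07, 0, 100]]}}

```text
time: 14.98
ee_pos: [503.5, -7.5, 159.5]
ee_rot: [0.09, -3.14, 0.0]
ft_force: [0.4, -0.5, 0.3]
gripper_width: 1.0
```

```bash
python3 - <<'E'
from h import *
s,im,d,W,M,p=wcam(); print(s['ee_pos'],s['ee_rot'])
print(wtop(W,M,p,87,(505,-8),40))
im,d=viewer.grab_frame('top'); save('t4.png',cv2.resize(im[180:340,200:420],None,fx=3,fy=3))
W=world('top',d); H=W[:,:,2]
for n,(x,y),z in(('short',(435.6,-211.4),108),('med',(515.5,-207),108),('tall',(505,-8),87)):
    try:
        m=big((d>0)&(abs(H-z)<7)&(np.hypot(W[:,:,0]-x,W[:,:,1]-y)<35)); print(n,cv2.minEnclosingCircle(plane('top',hull(m),z).astype(np.float32)))
    except Exception as e: print(n,e)
E
```

```text
[503.54255948  -7.50214845 159.53938673] [ 9.04654731e-02 -3.13993756e+00  1.87714791e-04]
(array([502.6,  -7. ]), 15.5, 87.8)
short ((436.0184326171875, -211.3527069091797), 18.078086853027344)
med ((515.6491088867188, -207.0830535888672), 15.926793098449707)
tall attempt to get argmax of an empty sequence
```

View pics/t4.png

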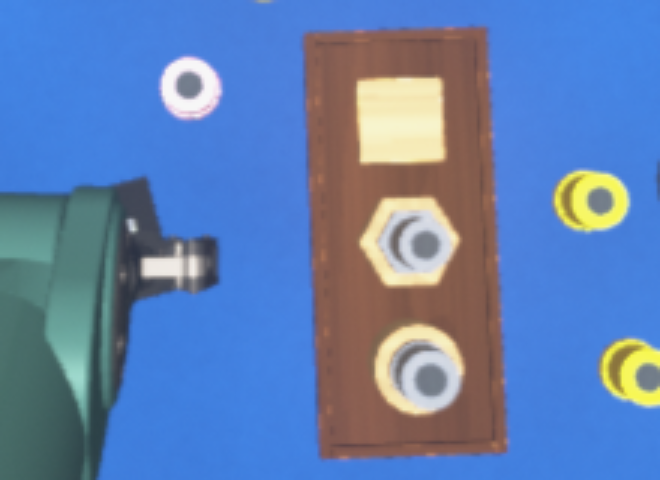

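Short (430,378) and medium (424,244) sit centred, within about 1 mm of target. Now tall, from the mat.

Emit:
{"api": "jog_arm", "payload": {"commands": [[-0.001, 0, -0.03, 0, 100], [-0.001, 0, -0.065, 0, 100], [-0.001, 0, -0.09, 0, 90], [-0.001, 0, -0.1, 0, 70], [-0.001, 0, -0.1, 0, 60], [-0.001, 0, -0.1, 0, 0], [-0.001, 0, -0.1, 0, 0], [-0.001, 0, -0.1, 0, 0], [-0.001, 0, -0.1, 0, 0], [-0.001, 0, -0.1, 0, 0], [-0.001, 0, -0.1, 0, 0], [-0.001, 0, -0.1, 0, 0]]}}

```text
time: 16.08
ee_pos: [503.8, -8.6, 60.6]
ee_rot: [-0.086, 3.138, -0.001]
ft_force: [-1.0, -1.4, 7.2]
gripper_width: 0.338
```

Emit:
{"api": "jog_arm", "payload": {"commands": [[0, 0, 0.005, 0, 0], [0, 0, 0.025, 0, 0], [0, 0, 0.06, 0, 0], [0, 0, 0.09, 0, 0], [0.005, -0.01, 0.11, 0, 0], [0.016, -0.033, 0.115, 0, 0], [0.031, -0.065, 0.115, 0, 0], [0.046, -0.097, 0.115, 0, 0], [0.061, -0.129, 0.115, 0, 0], [0.075, -0.158, 0.115, 0, 0], [0.086, -0.181, 0.115, 0, 0], [0.092, -0.193, 0.11, 0, 0], [0.0925, -0.194, 0.09, 0, 0], [0.0925, -0.194, 0.065, 0, 0], [0.0925, -0.194, 0.045, 0, 0], [0.0925, -0.194, 0.032, 0, 0], [0.0925, -0.194, 0.028, 0, 0], [0.0925, -0.194, 0.028, 0, 0], [0.0925, -0.194, 0.028, 0, 0]]}}

```text
time: 17.67
ee_pos: [595.5, -201.8, 87.7]
ee_rot: [-0.088, 3.14, 0.0]
ft_force: [-0.7, 0.1, -4.2]
gripper_width: 0.338
```

Emit:
{"api": "jog_arm", "payload": {"commands": [[0.001, -0.0005, -0.003, 0, 0], [0.001, -0.0005, -0.005, 0, 0], [0.001, -0.0005, -0.006, 0, 0], [0.001, -0.0005, -0.007, 0, 0], [0.001, -0.0005, -0.007, 0, 0], [0.001, -0.0005, -0.007, 0, 0]]}}

```text
time: 18.17
ee_pos: [596.8, -202.8, 81.7]
ee_rot: [-0.087, 3.139, -0.0]
ft_force: [-2.9, 1.6, 5.8]
gripper_width: 0.334
```

Emit:
{"api": "jog_arm", "payload": {"commands": [[0, 0, 0, 0, 100], [0, 0, 0, 0, 100], [0, 0, 0, 0, 100], [0, 0, 0, 0, 100], [0, 0, 0.01, 0, 100], [0, 0, 0.04, 0, 100], [0, 0, 0.08, 0, 100], [0, 0.01, 0.12, 0, 100], [-0.01, 0.04, 0.15, 1.4, 100], [-0.02, 0.08, 0.15, 1.4, 100], [-0.03, 0.12, 0.15, 1.4, 100], [-0.04, 0.16, 0.15, 1.4, 100], [-0.045, 0.2, 0.15, 1.4, 100], [-0.055, 0.24, 0.15, 1.4, 100], [-0.06, 0.28, 0.15, 1.4, 100], [-0.07, 0.32, 0.15, 1.4, 100], [-0.08, 0.36, 0.15, 1.4, 100], [-0.083, 0.395, 0.15, 1.4, 100], [-0.083, 0.406, 0.15, 1.4, 100], [-0.083, 0.406, 0.15, 1.4, 100]]}}

```text
time: 19.83
ee_pos: [512.7, 208.4, 231.0]
ee_rot: [-0.137, 3.137, 0.004]
ft_force: [0.8, 0.2, -1.0]
gripper_width: 1.0
```

```bash
python3 - <<'E'
from h import *
s,im,d,W,M,p=wcam(); save('w5.png',im); print(s['ee_pos'],s['ee_rot'])
H=W[:,:,2]
def rep(m,z,n):
    q=wplane(M,p,hull(big(m)),z).astype(np.float32); r=cv2.minAreaRect(q); print(n,r)
try: rep(abs(H-149)<6,149,'handle')
except Exception as e: print(e)
im,d=viewer.grab_frame('top'); save('t5.png',cv2.resize(im[180:340,200:420],None,fx=2.5,fy=2.5))
W=world('top',d); H=W[:,:,2]
for n,(x,y) in(('short',(435.6,-211.4)),('med',(515.5,-207)),('tall',(595.4,-202.4))):
    z=108
    try:
        m=big((d>0)&(abs(H-z)<7)&(np.hypot(W[:,:,0]-x,W[:,:,1]-y)<35)); print(n,cv2.minEnclosingCircle(plane('top',hull(m),z).astype(np.float32)))
    except Exception as e: print(n,e)
E
```

```text
[512.70362149 208.37834816 231.03691319] [-0.13714846  3.13717876  0.00432033]
handle ((513.7017211914062, 206.36447143554688), (108.40499877929688, 13.804525375366211), 4.793100833892822)
short ((436.0406799316406, -211.2283172607422), 18.201534271240234)
med ((515.4284057617188, -207.41748046875), 15.79391860961914)
tall ((595.4328002929688, -202.51560974121094), 14.844389915466309)
```

View pics/w5.png

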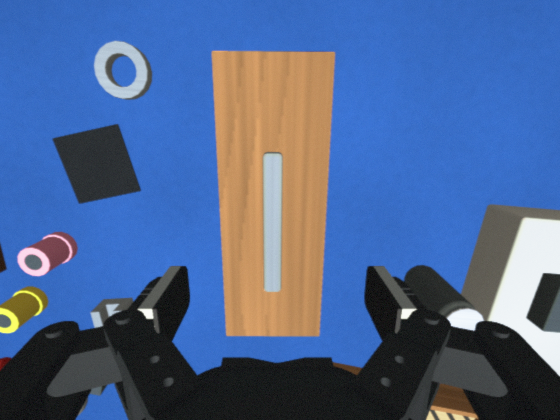

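The wrist view has the handle bar at (272,222), in line with the jaws. I descend onto it.

Emit:
{"api": "jog_arm", "payload": {"commands": [[0.001, -0.003, -0.03, 0, 100], [0.001, -0.003, -0.065, 0, 100], [0.001, -0.003, -0.088, 0, 80], [0.001, -0.003, -0.096, 0, 60], [0.001, -0.003, -0.096, 0, 40], [0.001, -0.003, -0.096, 0, 40], [0.001, -0.003, -0.096, 0, 30], [0.001, -0.003, -0.096, 0, 0], [0.001, -0.003, -0.096, 0, 0], [0.001, -0.003, -0.096, 0, 0], [0.001, -0.003, -0.096, 0, 0], [0.001, -0.003, -0.096, 0, 0], [0.001, -0.003, -0.096, 0, 0], [0.001, -0.003, -0.096, 0, 0], [0.001, -0.003, -0.096, 0, 0]]}}

```text
time: 21.18
ee_pos: [515.2, 201.6, 135.6]
ee_rot: [-0.126, 3.136, 0.003]
ft_force: [-0.8, 2.4, 5.9]
gripper_width: 0.15
```

Emit:
{"api": "jog_arm", "payload": {"commands": [[0, 0, 0.005, 0, 0], [0, 0, 0.02, 0, 0], [0, 0, 0.045, 0, 0], [0, 0, 0.075, 0, 0], [0, 0, 0.105, 0, 0], [0, 0, 0.13, 0, 0], [0, 0, 0.145, 0, 0], [0, 0, 0.15, 0, 0], [0, 0, 0.15, 0, 0], [0, 0, 0.15, 0, 0]]}}

```text
time: 22.02
ee_pos: [512.8, 199.4, 282.9]
ee_rot: [0.124, -3.136, 0.003]
ft_force: [-0.6, 0.8, -4.8]
gripper_width: 0.154
```

```bash
python3 - <<'E'
from h import *
s,im,d,W,M,p=wcam(); print(s['ee_pos'],s['ee_rot'],s['ft_force'],s['wrist_torque'])
H=W[:,:,2]; z0=s['ee_pos'][2]-135.6+112
m=big(abs(H-z0)<15)>0; q=W[m]; q=q[~np.isnan(q[:,0])]
A=np.c_[q[:,:2]-s['ee_pos'][:2],np.ones(len(q))]; c,*_=np.linalg.lstsq(A,q[:,2],rcond=None); print('roof plane tilt',c, 'expected z',z0)
x=wplane(M,p,hull(m.astype(np.uint8)),c[2]).astype(np.float32); print(cv2.minAreaRect(x))
E
```

```text
[512.82635498 199.39140086 282.85121534] [ 1.24494193e-01 -3.13604317e+00  2.52364408e-03] [-0.59907934  0.81372705 -4.84092024] [-0.04918075 -0.03898776 -0.04082199]
roof plane tilt [-6.55150180e-03  1.61848329e-02  2.60605635e+02] expected z 259.2512153431295
((464.4456787109375, 196.96153259277344), (152.32933044433594, 91.76895141601562), 4.5617218017578125)
```

Emit:
{"api": "jog_arm", "payload": {"commands": [[0, -0.01, 0, 0, 0], [0, -0.03, 0, -0.5, 0], [0, -0.058, 0, -1, 0], [0, -0.09, 0, -1.5, 0], [0, -0.122, 0, -1.5, 0], [0, -0.154, 0, -1.5, 0], [0, -0.186, 0, -1.5, 0], [0, -0.218, 0, -1.5, 0], [0, -0.25, 0, -1.5, 0], [0, -0.282, 0, -1.5, 0], [0.002, -0.314, 0, -1.5, 0], [0.003, -0.345, 0, -1.5, 0], [0.004, -0.373, 0, -1.5, 0], [0.004, -0.394, 0, -1.5, 0], [0.004, -0.404, 0, -1.5, 0], [0.004, -0.407, 0, -1.5, 0], [0.004, -0.407, 0, -1.5, 0], [0.004, -0.407, 0, -1.5, 0], [0.004, -0.407, 0, -1.5, 0]]}}

```text
time: 23.65
ee_pos: [518.3, -204.3, 283.9]
ee_rot: [0.089, -3.14, -0.003]
ft_force: [0.2, 0.2, -5.1]
gripper_width: 0.155
```

```bash
python3 - <<'E'
from h import *
s=sensors.state();print(s['ee_pos'],s['ee_rot'],s['joint_vel'].round(3))
im,d=viewer.grab_frame('top'); save('t6.png',im)
W=world('top',d);H=W[:,:,2]; zr=s['ee_pos'][2]-135.6+112
v,u=np.mgrid[0:420,0:560]
m=big((d>0)&(abs(H-zr)<12)&(v<420)); q=W[(m>0)]; print('roof pts',len(q),np.nanmin(q,0),np.nanmax(q,0), zr)
x=plane('top',hull(m),zr).astype(np.float32); print(cv2.minAreaRect(x))
im,d=viewer.grab_frame('scene'); save('s6.png',im)
E
```

```text
[ 518.27733023 -204.32073704  283.90449081] [ 8.88973858e-02 -3.13952737e+00 -2.56891820e-03] [-0.004 -0.003  0.003 -0.004  0.004  0.     0.   ]
roof pts 3887 [ 525.99004108 -246.46450563  248.67623903] [ 642.7748151  -151.49536388  269.08163756] 260.3044908051405
((584.6136474609375, -199.5945587158203), (114.7237548828125, 92.89248657226562), 3.1902191638946533)
```

View pics/s6.png

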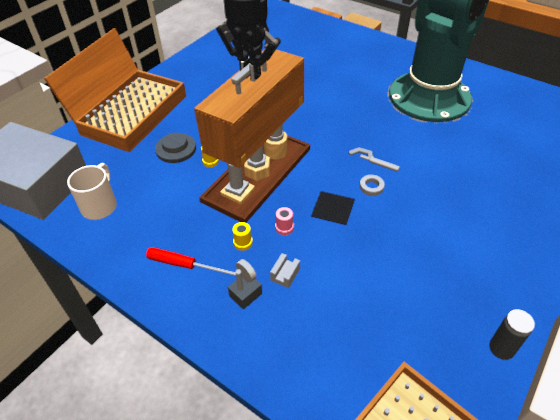

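View pics/t6.png

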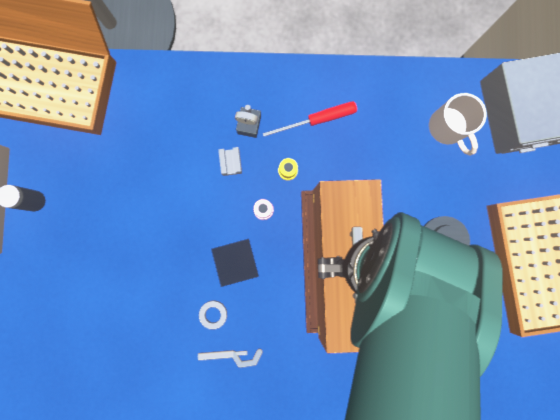

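The scene view shows the cover level above the stand, at (250,105). The top view has it at (350,265), and measured it is 1 mm and 3 mm off centre with the yaw matching. I correct that and lower it.

Emit:
{"api": "jog_arm", "payload": {"commands": [[-0.001, -0.003, 0, 0, 0], [-0.001, -0.003, -0.005, 0, 0], [-0.001, -0.003, -0.015, 0, 0], [-0.001, -0.003, -0.03, 0, 0], [-0.001, -0.003, -0.045, 0, 0], [-0.001, -0.003, -0.06, 0, 0], [-0.001, -0.003, -0.075, 0, 0], [-0.001, -0.003, -0.09, 0, 0], [-0.001, -0.003, -0.1, 0, 0], [-0.001, -0.003, -0.105, 0, 0], [-0.001, -0.003, -0.105, 0, 0], [-0.001, -0.003, -0.105, 0, 0]]}}

```text
time: 24.75
ee_pos: [517.4, -209.8, 179.3]
ee_rot: [-0.084, 3.14, -0.0]
ft_force: [0.3, -0.7, -4.3]
gripper_width: 0.151
```

```bash
python3 - <<'E'
from h import *
s=sensors.state();print(s['ee_pos'],s['ee_rot'],s['ft_force'])
im,d=viewer.grab_frame('top')
W=world('top',d);H=W[:,:,2]; zr=s['ee_pos'][2]-135.6+112
m=big((d>0)&(abs(H-zr)<12)); x=plane('top',hull(m),zr).astype(np.float32); r=cv2.minAreaRect(x); print(r,zr); print(cv2.boxPoints(r))
E
```

```text
[ 517.40609258 -209.8218935   179.30344154] [-8.38255018e-02  3.14033737e+00 -1.65536253e-04] [ 0.28621014 -0.72433557 -4.34194749]
((584.5737915039062, -205.184814453125), (113.15155029296875, 92.66849517822266), 2.855450391769409) 155.70344154003405
[[ 525.76    -161.7265 ]
 [ 530.37646 -254.27994]
 [ 643.3876  -248.64313]
 [ 638.7711  -156.08969]]
```

Emit:
{"api": "jog_arm", "payload": {"commands": [[0, 0.002, -0.003, 0.2, 0], [0, 0.002, -0.008, 0.2, 0], [0, 0.002, -0.014, 0.2, 0], [0, 0.002, -0.02, 0.2, 0], [0, 0.002, -0.025, 0.2, 0], [0, 0.002, -0.028, 0.2, 0], [0, 0.002, -0.03, 0.2, 0], [0, 0.002, -0.03, 0.2, 0], [0, 0.002, -0.03, 0.2, 0]]}}

```text
time: 25.55
ee_pos: [517.2, -207.7, 149.2]
ee_rot: [0.089, -3.14, -0.0]
ft_force: [-0.6, -0.7, -5.5]
gripper_width: 0.153
```

Emit:
{"api": "jog_arm", "payload": {"commands": [[0, 0, -0.001, 0, 0], [0, 0, -0.002, 0, 0], [0, 0, -0.003, 0, 0], [0, 0, -0.003, 0, 0], [0, 0, -0.003, 0, 0]]}}

```text
time: 25.97
ee_pos: [517.4, -207.4, 147.5]
ee_rot: [-0.09, 3.14, 0.001]
ft_force: [-2.1, 2.2, 5.7]
gripper_width: 0.153
```

Emit:
{"api": "jog_arm", "payload": {"commands": [[0, 0, 0, 0, 60], [0, 0, 0, 0, 100], [0, 0, 0, 0, 100], [0, 0, 0, 0, 100], [0, 0, 0.01, 0, 100], [0, 0, 0.04, 0, 100], [0, 0, 0.08, 0, 100], [0, 0, 0.12, 0, 100], [0, 0.03, 0.12, 0, 100], [0, 0.07, 0.12, 0, 100], [0, 0.11, 0.12, 0, 100], [0, 0.15, 0.12, 0, 100], [0, 0.19, 0.12, 0, 100], [0, 0.23, 0.12, 0, 100], [0, 0.27, 0.12, 0, 100], [0, 0.3, 0.12, 0, 100], [0, 0.31, 0.12, 0, 100], [0, 0.31, 0.12, 0, 100], [0, 0.31, 0.12, 0, 100]]}}

```text
time: 27.55
ee_pos: [517.2, 101.6, 266.7]
ee_rot: [-0.09, 3.14, -0.001]
ft_force: [-0.3, 0.4, 1.2]
gripper_width: 0.999
```

```bash
python3 - <<'E'
from h import *
s=sensors.state();print(s['ee_pos'],s['ft_force'],s['joint_vel'].round(3))
im,d=viewer.grab_frame('top'); W=world('top',d);H=W[:,:,2]; v,u=np.mgrid[0:420,0:560]
m=big((d>0)&(abs(H-124)<9)&(u>280)&(u<400)); x=plane('top',hull(m),124).astype(np.float32); print('roof',cv2.minAreaRect(x),np.nanmedian(H[m>0]))
h=H[m>0]; q=W[m>0]; A=np.c_[q[:,:2]-q[:,:2].mean(0),np.ones(len(q))]; print('tilt',np.linalg.lstsq(A,q[:,2],rcond=None)[0])
b=big((d>0)&(H>20)&(H<110)&(u>225)&(u<270)&(v>95)&(v<145)); print('indicator px',np.argwhere(b).mean(0))
z=np.load('top0.npz');W0=world('top',z['d']);H0=W0[:,:,2];b=big((z['d']>0)&(H0>20)&(H0<110)&(u>225)&(u<270)&(v>95)&(v<145)); print(np.argwhere(b).mean(0))
im2,_=viewer.grab_frame('scene'); save('f.png',im2)
E
```

```text
[517.24934244 101.60779893 266.65905527] [-0.2724699   0.42746836  1.1711369 ] [ 0.032 -0.002  0.034  0.014  0.003  0.001 -0.   ]
roof ((515.5834350585938, -205.3104248046875), (251.51321411132812, 92.46339416503906), 3.197366714477539) 123.53092216246355
tilt [ 3.42396209e-04 -5.65433188e-04  1.23505097e+02]
indicator px [120.19932432 247.24831081]
[120.14480409 247.18057922]
```

View pics/f.png

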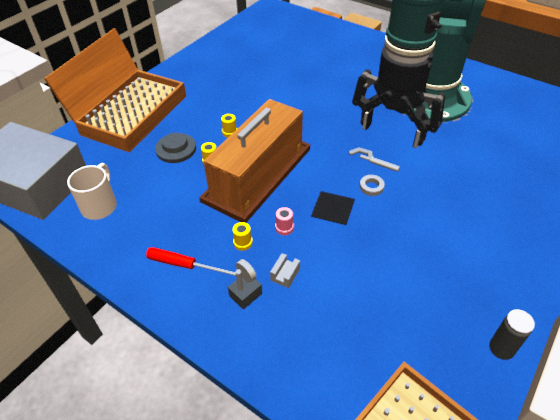

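The scene view shows the cover seated inside the rim at (255,160) and the arm clear. The roof is at 123.5 mm (124 expected), level, and about 1.6 mm off centre with the yaw matching. The indicator has not moved. Handing in.

```bash
python3 -c "
from plant import ctrl; print(ctrl.finish_job())"
```

```text
the job is handed in; nothing more can be done
None
```

The three masters are on their own blocks, the cover sits down inside the stand's rim, and the job is handed in; `finish_job` gives no verdict. I parked tall on the mat, moved short to the highest block and medium to the middle one, then tall to the lowest, and covered them. The last reading before handing in was at 27.6 s of the 128 s allowed.

- **Masters:** just before covering, the top camera put all three within about 1 mm of their block centres. They are hidden under the cover now, so I could not check them again, but the cover came down to full depth.
- **Cover:** its roof is at 123.5 mm (124 expected), level, about 1.6 mm off centre and in line with the stand.
- **Indicator:** its position in the picture changed by less than 0.1 px. The arm is clear of everything, and the look-alikes stand where they were in the last view.
- **One slip:** my first grasp of tall was about 12 mm off sideways, because the arm had not reached the pose I assumed. The closing jaws pulled it across upright, and I worked from measured positions after that.

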